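# Throttle valve to half open

## Robot

A 7-joint arm with a two-finger parallel gripper is mounted at the origin on a cart in front of the work surface, level with it; the furniture and walls round the work are solid. World frame = base frame: x ahead of the robot, y to its left, z up, the work surface at z = 0. Lengths are in m, angles in rad, forces in N, time in s.
With the tool pointing down it reaches from about 0.425 to 0.925 m from the base axis. Payload 6.8 kg.
Tool frame: the origin (TCP) lies midway between the tips of the shut fingers; the grasp point (between the pads) lies 19 mm behind it; z points along the fingers, x is the direction in which the jaws open and shut, and the axes are right-handed (so a half turn about z gives the same grasp; the last joint's range is limited). The gripper opens to 85 mm and grips with 20 to 120 N. Pads are 22 mm wide; open, the fingers measure 114 mm over their backs; the gripper's body (76 mm by 85 mm) begins 54 mm behind the grasp point. The pads swing forward as they close: fully open they stand 13 mm farther back than shut.
Start: joints at [-1.332, 0.477, 0.022, 1.555, -0.011, 1.109, -0.083], TCP at [0.229, 0.635, 0.231] pointing down, gripper open.
Joint ranges: [-2.96, 2.96], [-0.34, 2.1], [-1.41, 1.46], [0.24, 2.44], [-1.37, 4.51], [0.17, 1.92], [-2.96, 2.96]. Speed limits (rad/s): [2.39, 2.39, 3.14, 3.14, 3.14, 3.14, 3.14].

## Interface

Orientations are given as a unit quaternion [w, x, y, z].
In Python, from station import bot, imaging, nets gives the robot as it stands. The module is installed in compiled form; this text tells all that it offers.
- The arm moves only by the tool apply_moves, never from a script. Its argument "moves" is text: rows parted by semicolons, each of 7 numbers parted by spaces: the gripper command: -1 is fully open, 1 is shut, values between are in proportion, then the shift along the tool's x, y, z normalised to -1 to 1, where 1 is 120 mm, then the turn, a rotation vector about the tool's x, y, z normalised to -1 to 1, where 1 is 4 degrees. In form: hand dx dy dz rx ry rz; .... A call has 1 to 12 rows; each row shifts and turns the commanded pose from where the row before left it, along the tool's axes as they then stand; what a row does not reach is not made up. A row lasts 1/12 s, in which the tool goes at most 41.7 mm and 7.16 degrees, less where a joint would pass 70% of its speed; a pose out of reach is approached as far as the arm can. A call with a number of a shift or a turn outside -1 to 1 is refused whole. A call with a gripper value outside its range is refused whole. The fingers move at their own pace and stop on an object; "force" is the grip in N (left out, the last holds). Time passes only in rows, so rows that do not move let the fingers close. It gives the time, the measured TCP pose, the force and the opening at its end, in the units of the state.
- bot.get_obs(): the state, without advancing time (a new reading comes with each control period).
- imaging.read_camera(name): name is "scene" or "top" or "wrist"; returns a dict with "image" (384x512x3 uint8, red, green, blue), "fx", "fy", "cx", "cy" (pixels), "view" (4x4, takes a point from world to camera coordinates); the wrist camera has in their place "mount" (4x4, takes a point from camera to tool coordinates, whose origin is the TCP and whose axes are the tool frame's). Camera axes: x right, y down, z forward; pixel columns grow to the right and rows downward; lengths in m; the calibration is good to about 2 mm. A picture is of the moment at which its call begins: read the wrist's pose just before it. There is no depth.
- bot.hand_in(): hands the job in, once; it reports no verdict.
Trained networks look in a picture, given as the dict that the camera call returned (one of the last four; its "shot" number tells which), for a name from the list of things; names that differ only in an ending like _2 or _b are one class to them, and where a whole thing is asked for, a point or a joint stands for the part that bears it (a point fixed in the world has none). Each returns a list of dicts, best first, with "score" (0 to 1); they miss things now and then, are a little off and sometimes report something else, mostly with a low value. They report only what shows in the picture. A call takes as long as a camera call.
- nets.spot_in(picture, name): "rect" ([left, top, right, bottom] in pixels, round what is visible of it).
- nets.outline_of(picture, name): "region" (384x512 bool, what is visible of it) and "rect" ([left, top, right, bottom] in pixels, round what is visible of it).
- nets.spot_point(picture, name): "location" ([column, row] in pixels: a listed point, or the origin of a listed thing).
The state is a dict: "t": time; "q": joint angles; "joint_vel": joint speeds; "joint_torque": joint torques, N m; "eef_pos": TCP position; "tool_rot": TCP orientation; "contact_force": force on the tool from outside, world axes, zero at the start; "torque": the same for the moment, N m; "gripper_width": opening from 0.0 (shut) to 1.0 (fully open).
Only numpy, scipy, OpenCV 4.12 (cv2) and the standard library are available. Lean on these libraries where they do the work, as an engineer would, in place of code of your own. Each camera call takes 0.05 s, during which the arm holds its last target.

## Task

Throttle the vacuum valve with the blue knob back to half open: swing its lever from the green end of the scale to the yellow mark in the middle and leave it there. Do not shut the valve on the way, and leave the white-knobbed valve and the loose clamp and seal ring beside the valves as they are.

Things in the scene. Friction and masses are not known exactly. Their poses are not given: they have to be found in the camera images.
- blue_valve_lever (a joint): angle of the lever with the blue knob, rad: 0 = shut, lever over the red mark; 0.785 = half open, over the yellow mark; 1.571 = fully open, over the green mark (stops at 0 and 1.571). It grows anticlockwise seen from above. The lever has friction (about 2 N at the knob) and stays where it is left.
- blue_valve_knob (a point): centre (half-way up) of the upright round blue knob, 20 mm across and 40 mm tall (86 to 126 mm above the desk), that stands on the free end of the lever, 80 mm from the hinge axis. Below it the flat steel lever bar, 12 mm wide, runs from the hinge to the knob at 77 to 83 mm above the desk. The valve is fixed to the desk.
- blue_valve_hinge (a point): point on the vertical hinge axis of that lever, 72 mm above the desk. Axes: z up, x away from the scale; the yellow mark lies along -x, red midway between -x and +y, green midway between -x and -y. The marks are near the rim of a grey quarter-circle plate under the lever (reaches 106 mm from the axis, top 70 mm above the desk).
- white_valve_knob (a point): centre of the white knob of the other, otherwise identical valve, which stands about 0.35 to 0.6 m to the left or right of the blue-knobbed one: leave it alone.
- loose_clamp_center (a point): centre of the loose aluminium ring clamp, 69 x 79 x 16 mm, lying flat on the desk between the valves: leave it alone.
- loose_ring_center (a point): centre of the loose black rubber seal ring with steel centre, 38 mm across and 8 mm thick, lying flat on the desk between the valves: leave it alone.

How it is judged:
At the end, for the whole second after the job is handed in: The lever with the blue knob rests over the yellow mark, half open (0.785 rad, within 0.18 rad or about 10 degrees) (value of joint blue_valve_lever between 0.605 and 0.965 rad and velocity of joint blue_valve_lever between -0.05 and 0.05 rad/s); the robot touches nothing.
It fails at once if the blue-knobbed valve is shut (lever within 0.2 rad of the red mark) (value of joint blue_valve_lever below 0.2 rad).
It fails at once if the white knob is moved by more than 10 mm (distance of white_valve_knob from where it was at the start of the episode above 0.01 m).
It fails at once if the loose clamp is moved by more than 20 mm (distance of loose_clamp_center from where it was at the start of the episode above 0.02 m).
It fails at once if the loose seal ring is moved by more than 20 mm (distance of loose_ring_center from where it was at the start of the episode above 0.02 m).
It also fails if it takes over 29 s, if anything falls off the work surface, if the arm or the gripper's body presses on something with over 40 N, if the wrist force passes 120 N, or if a joint passes its speed limit or range.

## Working session

There is one attempt and no reset: what is moved stays moved. The work goes in short steps, Python scripts to look and compute and a tool call to move; the robot and the scene stay as the last step left them, time stands still between calls to the robot, and variables do not carry over. Pictures are saved under pics/ and viewed, and the job is handed in when it is done.

Besides the shell and the picture viewer there is one more tool, called after "Request:" as a command line: name --argument value ..., lists and objects as JSON in quotes. apply_moves: Moves the arm, as the interface text tells. Scaled input: -1 to 1 covers 120 mm each way for a shift and 4 degrees each way for a turn. Its arguments: {"type":"object","properties":{"moves":{"type":"string"},"force":{"type":"number"}},"required":["moves"]}

```bash
mkdir -p pics
python3 - <<'E'
from station import bot, imaging, nets
import cv2, numpy as np
o=bot.get_obs(); print({k:np.round(v,3) for k,v in o.items()})
for n in ["scene","top"]:
    p=imaging.read_camera(n)
    cv2.imwrite(f"pics/{n}0.png",p["image"][:,:,::-1])
    print(n,p["fx"],p["cx"],p["cy"],np.round(p["view"],3).tolist())
    for k in ["blue_valve_knob","blue_valve_hinge","white_valve_knob","loose_clamp_center","loose_ring_center"]:
        print(k,[(np.round(d["location"],1).tolist(),round(d["score"],2)) for d in nets.spot_point(p,k)][:3])
E
```

```text
{'t': np.float64(0.0), 'q': array([-1.332,  0.478,  0.022,  1.556, -0.012,  1.109, -0.083]), 'joint_vel': array([-0.001,  0.   ,  0.001,  0.001, -0.   , -0.001, -0.001]), 'joint_torque': array([ 0.0000e+00, -5.9646e+01,  1.6080e+00, -2.8119e+01,  1.3000e-02,
        1.0000e-02,  0.0000e+00]), 'eef_pos': array([0.229, 0.634, 0.23 ]), 'tool_rot': array([ 0.001,  0.818,  0.575, -0.001]), 'contact_force': array([-0.267,  0.104,  0.573]), 'torque': array([-0.017, -0.014,  0.031]), 'gripper_width': np.float64(0.999)}
scene 415.27432798801016 255.02406442000574 194.8653712313461 [[0.759, -0.651, -0.015, -0.314], [-0.48, -0.544, -0.689, 0.367], [0.44, 0.53, -0.725, 0.747], [0.0, 0.0, 0.0, 1.0]]
blue_valve_knob [([369.9, 312.8], 0.76)]
blue_valve_hinge [([363.9, 284.7], 0.7)]
white_valve_knob [([184.9, 155.7], 0.67), ([249.9, 228.2], 0.61)]
loose_clamp_center [([294.4, 208.9], 0.71)]
loose_ring_center [([249.0, 226.9], 0.59)]
top 490.82036633646385 254.41417202620582 196.92219907134216 [[-0.016, -1.0, -0.005, 0.133], [-0.999, 0.016, -0.052, 0.523], [0.052, 0.004, -0.999, 1.567], [0.0, 0.0, 0.0, 1.0]]
blue_valve_knob [([381.5, 213.0], 0.52)]
blue_valve_hinge [([359.9, 195.3], 0.84), ([383.2, 211.7], 0.72)]
white_valve_knob [([191.2, 216.0], 0.45)]
loose_clamp_center [([271.9, 173.9], 0.57)]
loose_ring_center [([262.3, 210.0], 0.57)]
```

View pics/scene0.png

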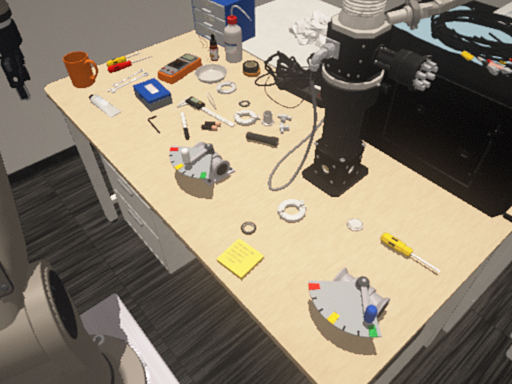

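View pics/top0.png

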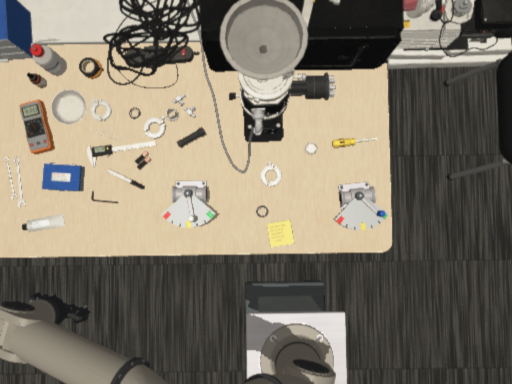

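```bash
cat > h.py <<'E'
import numpy as np
def ray(p,uv,z):
    V=np.array(p["view"]);R=V[:3,:3];c=-R.T@V[:3,3]
    d=R.T@np.array([(uv[0]-p["cx"])/p["fx"],(uv[1]-p["cy"])/p["fy"],1])
    return c+d*(z-c[2])/d[2]
E
python3 - <<'E'
from station import bot, imaging, nets
from h import *
H={"blue_valve_knob":.106,"blue_valve_hinge":.072,"white_valve_knob":.106,"loose_clamp_center":.008,"loose_ring_center":.004}
for n in ["scene","top"]:
    p=imaging.read_camera(n)
    for k in H:
        print(n,k,[(np.round(ray(p,d["location"],H[k]),3).tolist(),round(d["score"],2)) for d in nets.spot_point(p,k)][:3])
E
```

```text
scene blue_valve_knob [([0.466, -0.258, 0.106], 0.69)]
scene blue_valve_hinge [([0.521, -0.198, 0.072], 0.87)]
scene white_valve_knob [([0.458, 0.328, 0.106], 0.5)]
scene loose_clamp_center [([0.601, 0.065, 0.008], 0.87)]
scene loose_ring_center [([0.474, 0.108, 0.004], 0.64)]
top blue_valve_knob [([0.468, -0.258, 0.106], 0.46)]
top blue_valve_hinge [([0.522, -0.204, 0.072], 0.55), ([0.592, 0.061, 0.072], 0.21)]
top white_valve_knob [([0.464, 0.318, 0.106], 0.65), ([0.52, -0.197, 0.106], 0.16)]
top loose_clamp_center [([0.602, 0.062, 0.008], 0.73)]
top loose_ring_center [([0.484, 0.099, 0.004], 0.47)]
```

The pictures show the blue knob at top (381,213) over the green mark, its hinge at (360,195) and the yellow mark at (362,228). The white valve is at (190,205), the clamp at (271,175) and the ring at (262,211). Both cameras agree to within 6 mm, and the knob-to-hinge distance comes out at 78 mm against the given 80 mm. Next I plan an arc around the base at the current height.

```bash
cat > plan.py <<'E'
import numpy as np
from scipy.spatial.transform import Rotation as Ro
def rot(q): return Ro.from_quat([q[1],q[2],q[3],q[0]])
def plan(o,tgts,hand):
    """tgts: list of (pos, tool-x world angle deg), tool down; emits rounded rows"""
    p=np.array(o["eef_pos"]);R=rot(o["tool_rot"]);rows=[]
    for P,a in tgts:
        a=np.radians(a);c,s=np.cos(a),np.sin(a)
        G=Ro.from_matrix(np.array([[c,s,0],[s,-c,0],[0,0,-1]]))
        d=np.round(R.inv().apply(np.array(P)-p)/.12,3)
        w=np.round(np.degrees((R.inv()*G).as_rotvec())/4,2); w=np.clip(w,-1,1)
        rows.append(f"{hand} "+" ".join(f"{v:g}" for v in [*d,*w])+f"|{np.linalg.norm(d)*120:.0f}")
        p=p+R.apply(d*.12);R=R*Ro.from_rotvec(np.radians(w*4))
    print("\n".join(rows)); print(p,R.as_matrix()[:,0])
E
python3 - <<'E'
from station import bot
from plan import *
o=bot.get_obs()
x=rot(o["tool_rot"]).as_matrix()[:,0];a0=np.degrees(np.arctan2(x[1],x[0]));p=o["eef_pos"]
b0=np.degrees(np.arctan2(p[1],p[0]));r0=np.hypot(*p[:2]);print(a0,b0,r0)
T=[]
N=30
for i in range(1,N+1):
    f=i/N; r=max(r0-.010*i,.585) ; 
    if i>20: r=.585+(.533-.585)*(i-20)/10
    b=np.radians(b0+(-29-b0)*f)
    T.append(([r*np.cos(b),r*np.sin(b),.23],a0+(-45-a0)*f))
plan(o,T,-1)
E
```

```text
70.12729527787452 70.13091292708987 0.6750080314982242
-1 -0.093 0.319 0.011 -0 -0 0.96|40
-1 -0.089 0.316 -0 -0 -0 0.96|39
-1 -0.086 0.311 -0 -0 -0 0.96|39
-1 -0.084 0.308 -0 -0 -0 0.96|38
-1 -0.081 0.303 -0 -0 -0 0.96|38
-1 -0.077 0.3 -0 -0 -0 0.96|37
-1 -0.076 0.295 -0 -0 -0 0.96|37
-1 -0.072 0.291 -0 -0 -0 0.96|36
-1 -0.071 0.287 -0 -0 -0 0.95|35
-1 0.016 0.281 -0 -0 0 0.96|34
-1 0.018 0.28 -0 -0 0 0.96|34
-1 0.02 0.281 -0 -0 0 0.96|34
-1 0.024 0.28 -0 -0 0 0.96|34
-1 0.025 0.28 -0 -0 0 0.96|34
-1 0.029 0.28 -0 -0 0 0.96|34
-1 0.031 0.279 -0 -0 0 0.96|34
-1 0.034 0.279 -0 -0 0 0.96|34
-1 0.036 0.279 -0 -0 0 0.96|34
-1 0.039 0.278 -0 -0 0 0.96|34
-1 0.041 0.278 -0 -0 0 0.96|34
-1 0.001 0.284 -0 -0 0 0.96|34
-1 0.004 0.28 -0 -0 0 0.96|34
-1 0.005 0.278 -0 -0 0 0.96|33
-1 0.008 0.276 -0 -0 0 0.96|33
-1 0.01 0.273 -0 -0 0 0.95|33
-1 0.011 0.271 -0 -0 0 0.96|33
-1 0.014 0.268 -0 -0 0 0.96|32
-1 0.016 0.265 -0 -0 0 0.96|32
-1 0.017 0.263 -0 -0 0 0.96|32
-1 0.019 0.261 -0 -0 0 0.96|31
[ 0.4660932  -0.25841308  0.2299526 ] [ 7.07196809e-01 -7.07016741e-01 -3.67521048e-05]
```

Request:
apply_moves --moves "-1 -0.09 0.32 0 0 0 0.96;-1 -0.09 0.315 0 0 0 0.96;-1 -0.085 0.31 0 0 0 0.96;-1 -0.085 0.31 0 0 0 0.96;-1 -0.08 0.305 0 0 0 0.96;-1 -0.08 0.3 0 0 0 0.96;-1 -0.075 0.295 0 0 0 0.96;-1 -0.07 0.29 0 0 0 0.96;-1 -0.07 0.285 0 0 0 0.96;-1 0.015 0.28 0 0 0 0.96;-1 0.02 0.28 0 0 0 0.96;-1 0.02 0.28 0 0 0 0.96"

```text
t: 2.2
eef_pos: [0.5054, 0.2961, 0.2316]
tool_rot: [-0.0, 0.978, 0.207, 0.0]
contact_force: [0.5, 0.5, 0.1]
gripper_width: 1.002
```

Request:
apply_moves --moves "-1 0.025 0.28 0 0 0 0.96;-1 0.025 0.28 0 0 0 0.96;-1 0.03 0.28 0 0 0 0.96;-1 0.03 0.28 0 0 0 0.96;-1 0.035 0.28 0 0 0 0.96;-1 0.035 0.28 0 0 0 0.96;-1 0.04 0.28 0 0 0 0.96;-1 0.04 0.28 0 0 0 0.96;-1 0 0.28 0 0 0 0.96;-1 0.005 0.28 0 0 0 0.96;-1 0 0 0 0 0 0"

```text
t: 3.12
eef_pos: [0.5729, -0.0341, 0.2319]
tool_rot: [0.002, 0.991, -0.132, 0.0]
contact_force: [-0.5, -1.5, 1.0]
gripper_width: 1.002
```

Run:
```python
from station import bot
from plan import *
o=bot.get_obs()
x=rot(o["tool_rot"]).as_matrix()[:,0];a0=np.degrees(np.arctan2(x[1],x[0]));p=o["eef_pos"]
b0=np.degrees(np.arctan2(p[1],p[0]));r0=np.hypot(*p[:2]);print(a0,b0,r0)
T=[];N=9
for i in range(1,N+1):
    f=i/N; r=r0+(.533-r0)*f; b=np.radians(b0+(-29-b0)*f)
    T.append(([r*np.cos(b),r*np.sin(b),.23],a0+(-45-a0)*f))
plan(o,T,-1)
```

```text
-15.129322499312188 -3.4040281023570866 0.5738826231947766
-1 0.005 0.239 0.017 0.05 -0.02 0.83|29
-1 0.007 0.238 -0 -0 0 0.83|29
-1 0.008 0.235 -0 -0 0 0.83|28
-1 0.01 0.234 -0 -0 0 0.83|28
-1 0.011 0.232 -0 -0 0 0.83|28
-1 0.013 0.23 -0.001 -0 0 0.83|28
-1 0.015 0.227 0 -0 0 0.83|27
-1 0.016 0.226 0 -0 0 0.83|27
-1 0.017 0.224 0 -0 0 0.83|27
[ 0.46621    -0.25839559  0.23004145] [ 7.06990286e-01 -7.07223192e-01 -3.02740984e-04]
```

Request:
apply_moves --moves "-1 0.005 0.24 0.017 0.05 -0.02 0.83;-1 0.005 0.24 0 0 0 0.83;-1 0.01 0.235 0 0 0 0.83;-1 0.01 0.235 0 0 0 0.83;-1 0.01 0.23 0 0 0 0.83;-1 0.015 0.23 0 0 0 0.83;-1 0.015 0.225 0 0 0 0.83;-1 0.015 0.225 0 0 0 0.83;-1 0.015 0.225 0 0 0 0.83;-1 0 0 0 0 0 0;-1 0 0 0 0 0 0"

```text
t: 4.03
eef_pos: [0.4698, -0.2522, 0.2288]
tool_rot: [-0.002, 0.926, -0.378, -0.001]
contact_force: [0.3, 0.3, -0.6]
gripper_width: 0.998
```

Run:
```python
from station import bot, imaging, nets
import cv2
from plan import *
o=bot.get_obs(); p=imaging.read_camera("wrist"); cv2.imwrite("pics/w1.png",p["image"][:,:,::-1])
print(o["t"],o["eef_pos"],o["tool_rot"])
M=np.array(p["mount"]);R=rot(o["tool_rot"]).as_matrix();T=np.eye(4);T[:3,:3]=R;T[:3,3]=o["eef_pos"]
W=T@M; p["view"]=np.linalg.inv(W)
from h import ray
for k,z in [("blue_valve_knob",.106),("blue_valve_hinge",.072)]:
    print(k,[(np.round(d["location"],1),np.round(ray(p,d["location"],z),4),round(d["score"],2)) for d in nets.spot_point(p,k)][:2])
for z in (.07,): 
    np.save("view.npy",p["view"])
```

```text
4.0333 [ 0.46976579 -0.25215165  0.22881457] [-1.77744549e-03  9.25902002e-01 -3.77758992e-01 -6.84006853e-04]
blue_valve_knob [(array([243.6, 189.5]), array([ 0.4588, -0.252 ,  0.106 ]), 0.57)]
blue_valve_hinge [(array([249.4, 101.9]), array([ 0.5197, -0.1977,  0.072 ]), 0.63)]
```

View pics/w1.png

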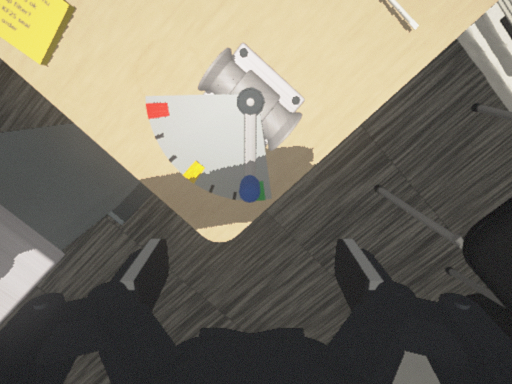

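The wrist view shows the knob at (249,189), just inside the green mark at (262,190). The yellow mark is at (195,170), red at (157,110) and the hinge at (250,102). I'll use these pixels directly, because the network's knob column is about 5 px off.

Run:
```python
import numpy as np,cv2
from station import imaging
from h import ray
p=imaging.read_camera("wrist"); p["view"]=np.load("view.npy")
im=p["image"].astype(int); r,g,b=im[...,0],im[...,1],im[...,2]
roi=np.zeros(r.shape,bool); roi[90:215,140:280]=1
C={}
for n,m,z in [("red",(r>150)&(g<70)&(b<70),.07),("yellow",(r>180)&(g>160)&(b<80),.07),("green",(g>90)&(r<70)&(b<90),.07),("blue",(b>50)&(r<45)&(b>g+20),.106)]:
    ys,xs=np.where(m&roi); C[n]=ray(p,(xs.mean(),ys.mean()),z)[:2]; print(n,len(xs),xs.mean(),ys.mean(),xs.min(),xs.max(),ys.min(),ys.max(),C[n])
for px in [(250,102),(249.4,101.9)]:
  for z in (.072,.095):
    print(px,z,ray(p,px,z))
h=ray(p,(250,102),.09)[:2]
for h in (h,np.array([.521,-.201])):
  for n in C:
    d=C[n]-h; print(n,np.hypot(*d),np.degrees(np.arctan2(-d[1],-d[0])))
```

```text
<stdin>:9: RuntimeWarning: Mean of empty slice.
  ret = ret.dtype.type(ret / rcount)
Traceback (most recent call last):
ValueError: zero-size array to reduction operation minimum which has no identity
```

Run:
```python
import numpy as np,cv2
from station import imaging,bot
from h import ray
from plan import rot
o=bot.get_obs();p=imaging.read_camera("wrist")
T=np.eye(4);T[:3,:3]=rot(o["tool_rot"]).as_matrix();T[:3,3]=o["eef_pos"]
p["view"]=np.linalg.inv(T@np.array(p["mount"]));print(o["t"],o["eef_pos"])
hsv=cv2.cvtColor(p["image"],cv2.COLOR_RGB2HSV).astype(int);H,S,V=hsv[...,0],hsv[...,1],hsv[...,2]
roi=np.zeros(H.shape,bool); roi[90:215,140:280]=1
C={}
for n,m,z in [("red",((H<6)|(H>174))&(V>130),.07),("yellow",(H>25)&(H<35)&(V>150),.07),("green",(H>45)&(H<80)&(V>50),.07),("blue",(H>105)&(H<130)&(V>40),.106)]:
    ys,xs=np.where(m&roi&(S>150)); C[n]=ray(p,(xs.mean(),ys.mean()),z)[:2]; print(n,len(xs),xs.mean(),ys.mean(),C[n])
for h in (ray(p,(250,102),.09)[:2],np.array([.521,-.201])):
  print(h)
  for n in C:
    d=C[n]-h; print(n,np.hypot(*d),np.degrees(np.arctan2(-d[1],-d[0])))
```

```text
4.2333 [ 0.47157704 -0.24964996  0.22846813]
red 268 157.76492537313433 112.21641791044776 [ 0.44686494 -0.13708681]
yellow 147 193.9795918367347 171.53061224489795 [ 0.4274786 -0.204987 ]
green 0 nan nan [nan nan]
blue 0 nan nan [nan nan]
[ 0.52171492 -0.19531266]
red 0.09483021191179164 -37.87937153405433
yellow 0.09473160177020276 5.861473261501157
green nan nan
blue nan nan
[ 0.521 -0.201]
red 0.09788208572810522 -40.76522436010266
yellow 0.09360634743837845 2.441153687817881
green nan nan
blue nan nan<stdin>:12: RuntimeWarning: Mean of empty slice.
  ret = ret.dtype.type(ret / rcount)
```

Run:
```python
import numpy as np,cv2
from station import imaging,bot,nets
from h import ray
from plan import rot
for i in range(2):
    o=bot.get_obs();p=imaging.read_camera("wrist")
    print(o["t"],o["eef_pos"],o["q"],o["joint_vel"])
T=np.eye(4);T[:3,:3]=rot(o["tool_rot"]).as_matrix();T[:3,3]=o["eef_pos"]
p["view"]=np.linalg.inv(T@np.array(p["mount"]))
cv2.imwrite("pics/w2.png",cv2.resize(p["image"][60:230,130:310,::-1],None,fx=3,fy=3))
im=p["image"];print(im[182:196:3,240:270:3].tolist())
for px,z in [((249,189),.115),((249,189),.106)]: print(ray(p,px,z))
```

```text
4.2833 [ 0.47150514 -0.24974467  0.22846446] [-0.24223283  0.30228185  0.75626014  1.93227142 -0.2488463   1.00282006
 -0.14195862] [-6.74415139e-04 -2.89511885e-05  6.57831521e-03  1.77965116e-03
  2.16375683e-03  1.82452553e-03 -7.97653468e-04]
4.3333 [ 0.47138248 -0.24993987  0.22845619] [-0.24211819  0.30230426  0.75653661  1.93233903 -0.24876889  1.00276746
 -0.1419278 ] [ 0.00347111 -0.00027561  0.00503424  0.00211442  0.00086994  0.00033549
  0.00096282]
[[[122, 122, 117], [65, 76, 110], [65, 79, 111], [66, 80, 116], [66, 79, 113], [65, 79, 114], [92, 101, 115], [121, 120, 114], [120, 118, 116], [118, 120, 115]], [[108, 111, 112], [63, 78, 112], [62, 76, 111], [58, 75, 110], [59, 73, 113], [65, 78, 113], [57, 71, 106], [60, 116, 67], [120, 119, 115], [121, 120, 117]], [[89, 98, 113], [62, 78, 111], [65, 78, 115], [64, 79, 116], [64, 80, 116], [57, 75, 113], [52, 69, 108], [62, 116, 69], [106, 119, 107], [122, 121, 118]], [[68, 80, 110], [62, 78, 117], [56, 76, 116], [62, 77, 121], [64, 79, 122], [57, 75, 115], [56, 73, 112], [57, 110, 69], [93, 119, 93], [115, 114, 110]], [[65, 78, 111], [60, 76, 116], [61, 77, 121], [58, 75, 119], [58, 76, 119], [62, 81, 123], [57, 74, 114], [58, 110, 68], [80, 110, 80], [115, 118, 112]]]
[ 0.46661452 -0.25111508  0.115     ]
[ 0.46455543 -0.25309111  0.106     ]
```

View pics/w2.png

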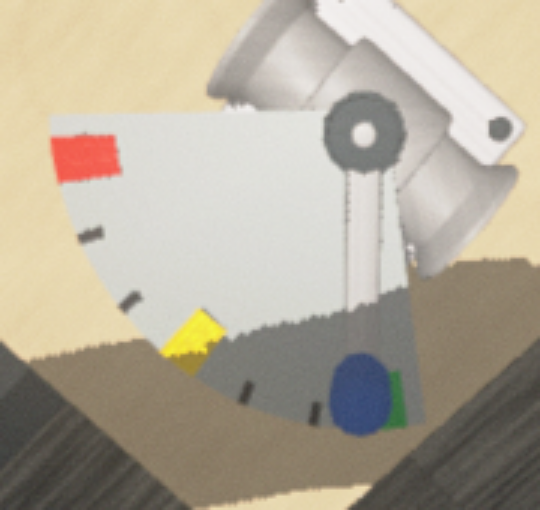

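Request:
apply_moves --moves "-1 0 0.06 0.2 0 0 0;-1 0 0 0.25 0 0 0;-1 0 0 0.25 0 0 0;-1 0 0 0.25 0 0 0;-1 0 0 0.17 0 0 0;-1 0 0 0 0 0 0;-1 0 0 0 0 0 0"

```text
t: 4.97
eef_pos: [0.4652, -0.2553, 0.0937]
tool_rot: [-0.001, 0.927, -0.376, -0.002]
contact_force: [0.2, 0.6, -0.2]
gripper_width: 1.001
```

Run:
```python
import cv2
from station import imaging,bot
o=bot.get_obs();print(o["eef_pos"],o["contact_force"])
p=imaging.read_camera("wrist");cv2.imwrite("pics/w3.png",p["image"][:,:,::-1])
p=imaging.read_camera("scene");cv2.imwrite("pics/s3.png",cv2.resize(p["image"][200:384,280:480,::-1],None,fx=3,fy=3))
```

```text
[ 0.46517733 -0.25531759  0.09367908] [ 0.17999234  0.5505741  -0.19908544]
```

View pics/w3.png

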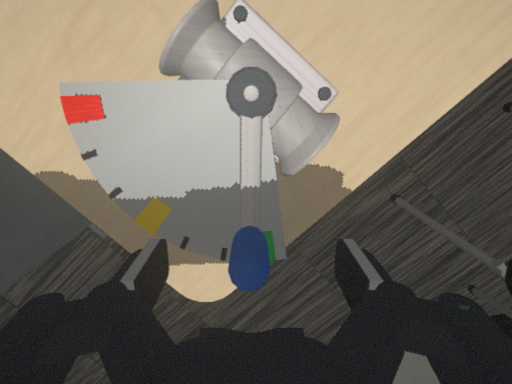

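View pics/s3.png

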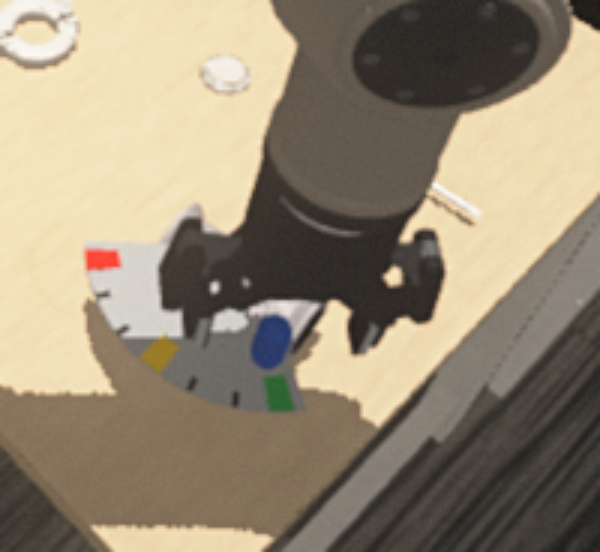

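The knob stands between the open fingers in column but may be a bit forward of the pads. I'll check by projection.

Run:
```python
import numpy as np
from station import imaging,bot
p=imaging.read_camera("wrist");M=np.linalg.inv(np.array(p["mount"]))
# knob axis at tool (x,y), top at world .126 -> tool z = -(.126-.0937)=-.0323, bottom z=+.0077
for y in (-.02,-.01,0,.01):
  for z in (-.0323,.0077):
    c=M@[0,y,z,1]; print(y,z,np.round([p["cx"]+p["fx"]*c[0]/c[2],p["cy"]+p["fy"]*c[1]/c[2]],1), "r=",round(p["fx"]*.01/c[2],1))
```

```text
-0.02 -0.0323 [251.5 238.2] r= 23.4
-0.02 0.0077 [251.5 204.9] r= 17.8
-0.01 -0.0323 [251.5 258.8] r= 22.8
-0.01 0.0077 [251.5 221.2] r= 17.5
0 -0.0323 [251.5 278.4] r= 22.3
0 0.0077 [251.5 237. ] r= 17.2
0.01 -0.0323 [251.5 297.1] r= 21.8
0.01 0.0077 [251.5 252.2] r= 16.9
```

Request:
apply_moves --moves "1 0 0 0 0 0 0;1 0 0 0 0 0 0;1 0 0 0 0 0 0;1 0 0 0 0 0 0;1 0 0 0 0 0 0;1 0 0 0 0 0 0;1 0 0 0 0 0 0;1 0 0 0 0 0 0;1 0 0 0 0 0 0" --force 20

```text
t: 5.87
eef_pos: [0.4655, -0.2556, 0.0943]
tool_rot: [-0.002, 0.926, -0.376, -0.001]
contact_force: [-1.4, 2.0, 5.5]
gripper_width: 0.225
```

Run:
```python
from station import bot
from plan import *
o=bot.get_obs();print(o["t"],o["eef_pos"],o["contact_force"],o["gripper_width"])
x=rot(o["tool_rot"]).as_matrix()[:,0];a0=np.degrees(np.arctan2(x[1],x[0]));p=o["eef_pos"]
h=np.array([.521,-.200]); d=p[:2]-h; r0=np.hypot(*d); g0=np.degrees(np.arctan2(-d[1],-d[0])); print(a0,r0,g0)
T=[];N=12
for i in range(1,N+1):
    f=i/N; g=np.radians(g0+(4-g0)*f)
    r=r0+(0.0795-r0)*f
    T.append(([h[0]-r*np.cos(g),h[1]-r*np.sin(g),p[2]],a0-(g0-4)*f))
plan(o,T,1)
```

```text
5.8667 [ 0.46550642 -0.2555955   0.09431059] [-1.41934942  1.96255619  5.51617309] 0.2249148729765283
-44.23182579310289 0.07855187385965223 45.052566115103865
1 -0.039 -0.001 0 -0.04 0.05 0.86|5
1 -0.039 -0.001 0 0 -0 0.85|5
1 -0.039 -0.001 0 0 -0 0.86|5
1 -0.04 -0.001 0 0 -0 0.85|5
1 -0.039 -0.001 0 0 -0.01 0.86|5
1 -0.039 -0.001 0 0 0 0.85|5
1 -0.039 -0.001 0 0 0 0.86|5
1 -0.04 -0.001 0 0 0 0.85|5
1 -0.039 -0.001 0 0 0 0.86|5
1 -0.04 -0.001 0 0 0 0.85|5
1 -0.039 -0.001 0 0 0 0.86|5
1 -0.04 -0.001 0 0 0 0.85|5
[ 0.44168718 -0.20550715  0.09432911] [ 8.24242677e-02 -9.96597301e-01 -2.45145676e-04]
```

Request:
apply_moves --moves "1 -0.04 0 0 0 0 0.85;1 -0.04 0 0 0 0 0.85;1 -0.04 0 0 0 0 0.85;1 -0.04 0 0 0 0 0.85;1 -0.04 0 0 0 0 0.85;1 -0.04 0 0 0 0 0.85"

```text
t: 6.37
eef_pos: [0.4491, -0.233, 0.0944]
tool_rot: [-0.001, 0.844, -0.536, -0.0]
contact_force: [2.7, 0.2, -0.7]
gripper_width: 0.225
```

Run:
```python
from station import bot
from plan import *
o=bot.get_obs();print(o["t"],o["eef_pos"],o["contact_force"],o["gripper_width"])
x=rot(o["tool_rot"]).as_matrix()[:,0];a0=np.degrees(np.arctan2(x[1],x[0]));p=o["eef_pos"]
h=np.array([.521,-.200]); d=p[:2]-h; r0=np.hypot(*d); g0=np.degrees(np.arctan2(-d[1],-d[0])); print(a0,r0,g0)
```

```text
6.3667 [ 0.44913836 -0.23303779  0.09442064] [ 2.70219553  0.23556641 -0.69411865] 0.22483361012654612
-64.78481257079346 0.07909228948401797 24.69021371308928
```

The lever is following the gripper with small forces. I'll do the second half, then settle.

Request:
apply_moves --moves "1 -0.04 0 0 0 0 0.86;1 -0.04 0 0 0 0 0.86;1 -0.04 0 0 0 0 0.86;1 -0.04 0 0 0 0 0.86;1 -0.04 0 0 0 0 0.86;1 -0.04 0 0 0 0 0.86;1 0 0 0 0 0 0;1 0 0 0 0 0 0"

```text
t: 7.03
eef_pos: [0.4415, -0.2053, 0.0945]
tool_rot: [-0.002, 0.737, -0.676, -0.0]
contact_force: [6.3, 0.8, -3.3]
gripper_width: 0.222
```

Run:
```python
from station import bot,imaging
import cv2
from plan import *
o=bot.get_obs();print(o["t"],o["eef_pos"],o["contact_force"],o["gripper_width"])
x=rot(o["tool_rot"]).as_matrix()[:,0];a0=np.degrees(np.arctan2(x[1],x[0]));p=o["eef_pos"]
h=np.array([.521,-.200]); d=p[:2]-h; r0=np.hypot(*d); g0=np.degrees(np.arctan2(-d[1],-d[0])); print(a0,r0,g0)
p=imaging.read_camera("wrist");cv2.imwrite("pics/w4.png",p["image"][:,:,::-1])
```

```text
7.0333 [ 0.44153922 -0.20525357  0.09446268] [ 6.27974672  0.80851905 -3.28397969] 0.2223980784420705
-85.11902537291718 0.07963426261377538 3.7826218777879803
```

View pics/w4.png

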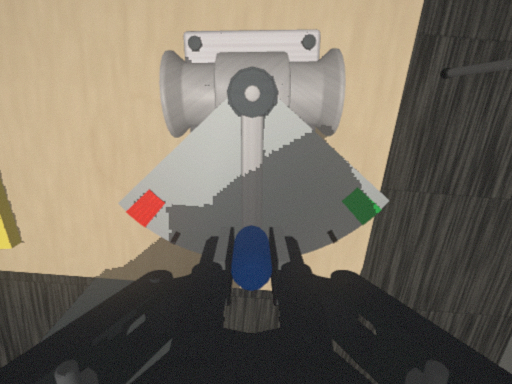

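In the wrist view the lever runs down column 252, midway between red (145,208) and green (361,206), so it is over the middle of the scale. Now I release and lift.

Request:
apply_moves --moves "-1 0 0 0 0 0 0;-1 0 0 0 0 0 0;-1 0 0 0 0 0 0;-1 0 0 0 0 0 0;-1 0 0 0 0 0 0;-1 0 0 0 0 0 0;-1 0 0 -0.15 0 0 0;-1 0 0 -0.25 0 0 0;-1 0 0 -0.25 0 0 0;-1 0 0 -0.25 0 0 0;-1 0 0 -0.2 0 0 0;-1 0 0 0 0 0 0"

```text
t: 8.08
eef_pos: [0.4421, -0.2074, 0.2302]
tool_rot: [-0.003, 0.736, -0.677, 0.001]
contact_force: [0.8, -0.1, -0.2]
gripper_width: 0.999
```

Run:
```python
from station import bot,imaging,nets
import cv2
from plan import *
from h import ray
o=bot.get_obs();print(o["t"],o["eef_pos"],o["contact_force"],o["gripper_width"])
p=imaging.read_camera("wrist");cv2.imwrite("pics/w5.png",p["image"][:,:,::-1])
p=imaging.read_camera("scene");cv2.imwrite("pics/s5.png",p["image"][:,:,::-1])
for k,z in [("blue_valve_knob",.106),("white_valve_knob",.106),("loose_clamp_center",.008),("loose_ring_center",.004)]:
    print(k,[(np.round(ray(p,d["location"],z),3),round(d["score"],2)) for d in nets.spot_point(p,k)][:2])
```

```text
8.0833 [ 0.44212261 -0.20744834  0.23024093] [ 0.78322237 -0.10052505 -0.1599154 ] 0.9993428187902689
blue_valve_knob [(array([ 0.442, -0.206,  0.106]), 0.68)]
white_valve_knob [(array([0.455, 0.316, 0.106]), 0.85)]
loose_clamp_center [(array([0.599, 0.078, 0.008]), 0.8), (array([0.48 , 0.106, 0.008]), 0.41)]
loose_ring_center [(array([0.483, 0.104, 0.004]), 0.45)]
```

View pics/w5.png

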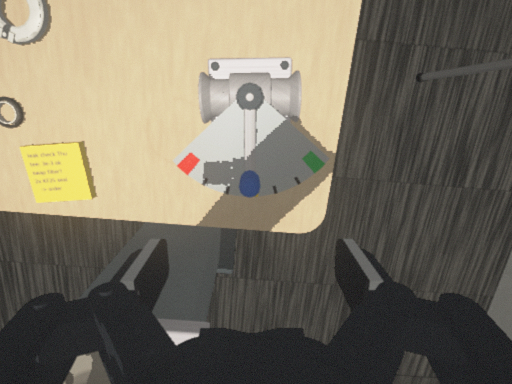

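View pics/s5.png

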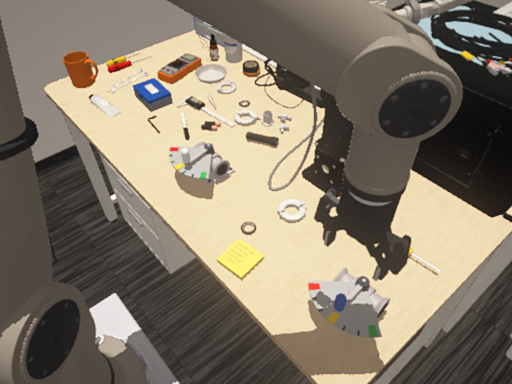

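After release the knob is at (250,183), with red at (189,163) and green at (314,161): it stands over the middle of the scale. The clamp (291,210), ring (249,228) and white knob (185,156) are where they were in the first scene picture. The gripper is about 100 mm above the knob.

```bash
python3 -c "
from station import bot
print(bot.get_obs()['t'],bot.get_obs()['contact_force']);print(bot.hand_in())"
```

```text
8.3833 [-0.1782465   1.08703417 -1.15788103]
the job is handed in; nothing more can be done
None
```

I swung the blue-knobbed lever from green to the yellow mark in the middle, released it, lifted the gripper clear and handed the job in at about 8.4 s of the 29 s allowed. I gripped the knob at 20 N and followed the arc around the hinge. It moved only from the green end to the middle, so the valve was never near shut.

- **Lever position:** The last wrist picture shows the lever midway between the red and green marks. The scene camera puts the knob at (0.442, -0.206) m. My target was (0.441, -0.204) m.
- **Things to leave alone:** The white knob, clamp and ring show at the same pixels in the scene picture as at the start. The network's clamp position was 13 mm off its first reading. The picture shows no such shift, so I put that down to network error.
- **Contact:** The tool force reads about 1–2 N, close to the sensor's usual offset, and the gripper is about 100 mm above the knob.
- **Other disagreement:** The network placed the knob about 5 px off in the first wrist picture, so I used the picture itself there.

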